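# Clamp the pastry board, then find the full flour tin and hold it ready

## Task

We are about to roll out pastry: first make the board fast by cranking the clamp's handle clockwise until its foot is screwed down tight on the board, and let go of the handle. Then find out by hefting which of the three identical closed flour tins is the full one, by far the heaviest; the lighter two must end standing upright where they stood. Finish while holding the full tin upright and still, gripped in the air over the middle of the board with its base 10 to 20 cm above it (do not put it down or let go), and leave the salt mill and the measuring cup alone.

Things in the scene. Friction and masses are not known exactly. Their poses are not given: they have to be found in the camera images.
- clamp_axis (a point): Point on the screw axis of a dark steel screw clamp that is fixed over the right-hand (-y) edge of the table, at table-top height (z = 0); the upright screw passes through it. The clamp's C-shaped frame reaches 75 mm above the table and stands 53 mm outwards (-y) of the axis. It is fixed; its place along the edge changes.
- grip_mid (a point): Middle of the upright round wooden grip of the clamp's crank handle: 19 mm thick, 44 mm tall, spinning freely on its pin (which tops out 29 mm above this point). It runs on a circle of radius 45 mm about the upright screw axis, at height 118 mm when clamp_crank is 0, sinking 5 mm per turn. Grip it from above; crank arm and hub lie 20 mm and more below this point.
- clamp_crank (a joint): Angle of the crank in rad. It grows as the handle is turned clockwise seen from above, which screws the foot down 5 mm per turn. The foot (a 26 mm disc) is 7 mm above the board at 0, meets it at about 8.8 and the screw stops hard at 9.3, tight. Starts between 2 and 4.5. Stays where it is left; turning takes about 1 to 2 N at the grip.
- board_mid (a point): Middle of the upper face of the loose bamboo pastry board, which lies flat: 340 mm along its length (roughly x), 288 mm wide, 15 mm thick, 0.9 kg. Its right edge lies under the clamp's foot. Lies left (+y) of the clamp.
- tin_a: One of three identical closed plain black storage tins with fixed lids: 130 mm (own x) by 69 mm (own y) by 188 mm tall, upright. Origin at the centre of the underside, z up. Grip from above across the 69 mm, 130 to 175 mm up. One of the three is full and weighs 0.65 to 0.85 kg; the others weigh 0.25 to 0.40 kg. Any may stand anywhere in the row.
- tin_b: Another of the three identical tins, see tin_a (black, a blank white label on each broad face, a thin steel line at the lid's edge, 168 mm up). They stand in a row leading away from the robot, left of the board, about 130 mm apart in x, broad faces to one another (own y roughly along x), each up to 150 mm nearer to or farther from the board.
- tin_c: Another of the three identical tins, see tin_a. Nothing stands between the row and the board, so a tin can be carried there sideways rather than over the others.
- salt_mill: Bystander: wooden salt mill, 58 mm thick, 110 mm tall, origin at the centre of its foot.
- rice_cup: Bystander: clear plastic measuring cup, 67 mm wide, 74 mm tall, origin at the centre of its foot.
- clamp_foot: The clamp's round steel foot with the screw, 26 mm across; origin on the screw axis, at table-top height when the crank is at 0.

How it is judged:
By the outcome, as a careful person would: the job done as asked, in the order asked, and still so for the second after the job is handed in, while the arm keeps its last pose, push and grip.
It also fails if it takes over 72 s, if anything falls off the work surface, if the arm or the gripper's body presses on something with over 40 N, if the wrist force passes 120 N, or if a joint passes its speed limit or range.

## Robot

A 6-joint arm with a two-finger parallel gripper is mounted at the origin on the work surface; the furniture and walls round the work are solid. World frame = base frame: x ahead of the robot, y to its left, z up, the work surface at z = 0. Lengths are in m, angles in rad, forces in N, time in s.
With the tool pointing down it reaches from about 0.375 to 0.75 m from the base axis. Payload 9 kg.
Tool frame: the origin (TCP) lies midway between the tips of the shut fingers; the grasp point (between the pads) lies 19 mm behind it (robot.pinch_z is the distance from the TCP to the grasp point, in m); y points along the fingers, x is the direction in which the jaws open and shut, and the axes are right-handed (so a half turn about y gives the same grasp; the last joint's range is limited). The gripper opens to 85 mm and grips with 20 to 120 N. Pads are 22 mm wide; open, the fingers measure 114 mm over their backs; the gripper's body (76 mm by 85 mm) begins 54 mm behind the grasp point. The pads swing forward as they close: fully open they stand 13 mm farther back than shut.
Start: joints at [0.972, 0.104, 0.097, 1.564, 0, 1.353], TCP at [0.223, 0.557, 0.231] pointing down, gripper open.
Joint ranges: [-2.99, 2.99], [-0.84, 1.86], [-1.1, 1.16], [-1.84, 2.11], [-1.51, 1.56], [-3.14, 3.14]. Speed limits (rad/s): [2.22, 2.22, 2.57, 3.14, 3.14, 3.14].

## Interface

Orientations are given as a 3x3 rotation matrix whose columns are the frame's x, y, z axes.
In Python, from plant import robot gives the robot as it stands. The module is installed in compiled form; this text tells all that it offers.
- The arm moves only by the tool play_rows, never from a script. Its argument "increments" is a list of rows, each an object with "linear": the shift along the tool's x, y, z in mm, a list of three; "roll": the turn about the tool's y in rad. A call has 1 to 20 rows; each row shifts and turns the commanded pose from where the row before left it, along the tool's axes as they then stand; what a row does not reach is not made up. A row lasts 1/10 s, in which the tool goes at most 50 mm and 8.59 degrees, less where a joint would pass 70% of its speed; a pose out of reach is approached as far as the arm can. A call with a gripper value outside its range is refused whole. "jaw" is the closure, from -1 (fully open) to 1 (shut), so that 0 is half open, set as the call begins (left out, the last holds). The fingers move at their own pace and stop on an object; "force" is the grip in N (left out, the last holds). Time passes only in rows, so rows that do not move let the fingers close. It gives the time, the measured TCP pose, the force and the opening at its end, in the units of the state.
- robot.state(): the state, without advancing time (a new reading comes with each control period).
- robot.capture(name): name is "scene" or "top" or "wrist"; returns the picture (400x640x3 uint8, blue, green, red); there is no depth.
- robot.camera_model(name): a dict with "fx", "fy", "cx", "cy" (pixels), "dist" ([k1, k2, p1, p2, k3] as OpenCV has them; the pictures are not rectified), "rvec" (rotation vector, rad) and "tvec" (3), from world to camera coordinates, as OpenCV has them. Camera axes: x right, y down, z forward; pixel columns grow to the right and rows downward; lengths in m; the calibration is good to about 2 mm. A picture is of the moment at which its call begins: read the wrist's pose just before it. camera_model takes no time and is no camera call; for the wrist camera it gives the pose at the moment of the call.
- robot.job_done(): hands the job in, once; it reports no verdict.
Trained networks look in the newest picture that a camera, given by its name, has taken for a name from the list of things; names that differ only in an ending like _2 or _b are one class to them, and where a whole thing is asked for, a point or a joint stands for the part that bears it (a point fixed in the world has none). Each returns a list of dicts, best first, with "conf" (0 to 1); they miss things now and then, are a little off and sometimes report something else, mostly with a low value. They report only what shows in the picture. A call takes as long as a camera call.
- robot.boxes_of(camera, name): "location" ([x, y, z] in m, in the coordinates of the camera as it stood for that picture, good to about 4 mm: the middle of the surface that is visible of it).
- robot.silhouettes(camera, name): "pixels" (400x640 bool, what is visible of it).
- robot.mark_of(camera, name): "location" ([x, y, z] in m, in the coordinates of the camera as it stood for that picture, good to about 4 mm: a listed point, or the origin of a listed thing).
The state is a dict: "time": time; "q": joint angles; "qd": joint speeds; "joint_efforts": joint torques, N m; "position": TCP position; "eef_rot": TCP orientation; "ft_force": force on the tool from outside, world axes, zero at the start; "ft_torque": the same for the moment, N m; "finger_gap": finger opening in m.
Only numpy, scipy, OpenCV 4.12 (cv2) and the standard library are available. Lean on these libraries where they do the work, as an engineer would, in place of code of your own. Each camera call takes 0.05 s, during which the arm holds its last target.

## Working session

There is one attempt and no reset: what is moved stays moved. The work goes in short steps, Python scripts to look and compute and a tool call to move; the robot and the scene stay as the last step left them, time stands still between calls to the robot, and variables do not carry over. Pictures are saved under pics/ and viewed, and the job is handed in when it is done.

Besides the shell and the picture viewer there is one more tool, called after "Request:" as a command line: name --argument value ..., lists and objects as JSON in quotes. play_rows: Moves the arm, as the interface text tells. Its arguments: {"type":"object","properties":{"increments":{"type":"array"},"jaw":{"type":"number"},"force":{"type":"number"}},"required":["increments"]}

```bash
mkdir -p pics
cat > h.py <<'E'
import numpy as np, cv2
from plant import robot
def w(cam, p, m=None):
    m=m or robot.camera_model(cam)
    R=cv2.Rodrigues(np.array(m['rvec'],float))[0]; t=np.array(m['tvec'],float).ravel()
    return R.T@(np.array(p)-t)
def pix(cam,P,m=None):
    m=m or robot.camera_model(cam)
    K=np.array([[m['fx'],0,m['cx']],[0,m['fy'],m['cy']],[0,0,1]])
    return cv2.projectPoints(np.array(P,float).reshape(-1,1,3),np.array(m['rvec'],float),np.array(m['tvec'],float),K,np.array(m['dist'],float))[0].reshape(-1,2)
def ray(cam,uv,z,m=None):
    m=m or robot.camera_model(cam)
    K=np.array([[m['fx'],0,m['cx']],[0,m['fy'],m['cy']],[0,0,1]])
    n=cv2.undistortPoints(np.array(uv,float).reshape(-1,1,2),K,np.array(m['dist'],float)).reshape(-1,2)
    R=cv2.Rodrigues(np.array(m['rvec'],float))[0]; t=np.array(m['tvec'],float).ravel()
    d=np.c_[n,np.ones(len(n))]@R; o=-R.T@t
    return o+d*((z-o[2])/d[:,2])[:,None]
E
python3 - <<'E'
from h import *
s=robot.state(); print(s['time'],s['position'],s['eef_rot'],s['finger_gap'],s['ft_force'])
for c in ('scene','top'):
    im=robot.capture(c); cv2.imwrite(f'pics/{c}0.png',im)
    m=robot.camera_model(c)
    for n in ('clamp_axis','grip_mid','board_mid','tin_a','salt_mill','rice_cup'):
        for d in robot.mark_of(c,n): print(c,n,round(d['conf'],2),w(c,d['location'],m).round(4))
print(robot.state()['time'])
E
```

```text
0.0 [0.2227788  0.55672631 0.23049166] [[ 3.71665580e-01 -8.01112176e-04 -9.28366337e-01]
 [ 9.28365674e-01 -1.15304867e-03  3.71666309e-01]
 [-1.36819798e-03 -9.99999014e-01  3.15176542e-04]] 0.08556207086804493 [-0.0428101   0.18872029 -0.00913067]
scene clamp_axis 0.59 [ 0.5079 -0.3231 -0.0035]
scene clamp_axis 0.5 [0.6276 0.3142 0.0034]
scene grip_mid 0.5 [ 0.4711 -0.3515  0.1094]
scene grip_mid 0.5 [ 0.5154 -0.3293 -0.0025]
scene board_mid 0.94 [ 0.4971 -0.2011  0.0217]
scene tin_a 0.92 [0.4225 0.101  0.0019]
scene tin_a 0.9 [ 0.6817  0.1465 -0.0022]
scene tin_a 0.84 [0.5511 0.1231 0.0046]
scene salt_mill 0.91 [0.6271 0.3144 0.003 ]
scene salt_mill 0.33 [ 0.4252  0.1012 -0.001 ]
scene rice_cup 0.59 [ 0.4649  0.3214 -0.0021]
top clamp_axis 0.74 [ 0.5105 -0.3301  0.0049]
top board_mid 0.74 [ 0.4953 -0.2015  0.0169]
top tin_a 0.97 [0.5499 0.1211 0.0022]
top tin_a 0.84 [ 0.6849  0.1455 -0.0023]
top tin_a 0.58 [0.4273 0.097  0.0041]
top salt_mill 0.96 [0.6335 0.3138 0.0024]
top rice_cup 0.96 [4.662e-01 3.174e-01 3.000e-04]
0.7
```

View pictures.

View pics/scene0.png

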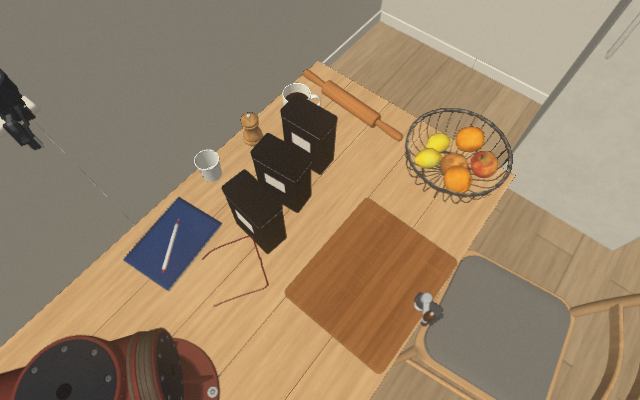

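View pics/top0.png

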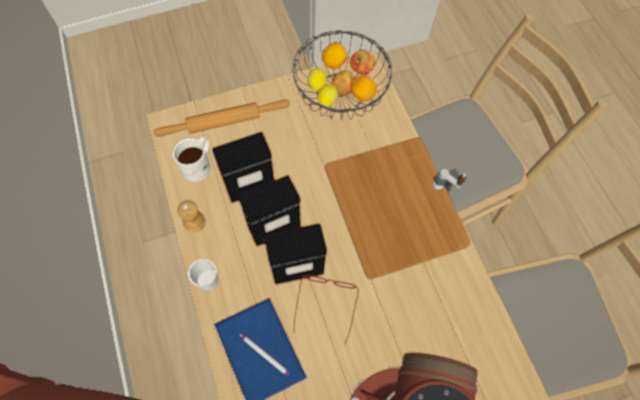

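Run:
```python
from h import *
a=cv2.imread('pics/scene0.png')[270:340,390:470]; b=cv2.imread('pics/top0.png')[155:210,420:490]
cv2.imwrite('pics/z1.png',np.hstack([cv2.resize(a,(400,350),interpolation=2),cv2.resize(b,(400,350),interpolation=2)]))
for c in ('scene','top'):
    print(c,pix(c,[[.51,-.327,0],[.51,-.327,.115],[.471,-.3515,.111],[.423,.099,.188]]).round(0).tolist())
    for z in (.105,.115,.137): print([np.round(ray(c,[uv],z),3).tolist() for uv in ([(433,318)] if c=='scene' else [(461,181)])])
```

```text
scene [[418.0, 307.0], [430.0, 295.0], [430.0, 317.0], [251.0, 196.0]]
[[[0.475, -0.358, 0.105]]]
[[[0.471, -0.357, 0.115]]]
[[[0.464, -0.355, 0.137]]]
top [[435.0, 188.0], [446.0, 168.0], [461.0, 179.0], [295.0, 244.0]]
[[[0.47, -0.352, 0.105]]]
[[[0.466, -0.347, 0.115]]]
[[[0.459, -0.336, 0.137]]]
```

View pics/z1.png

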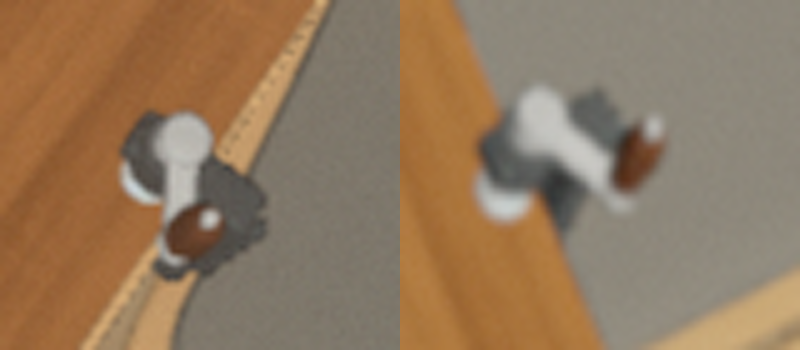

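```bash
cat >> h.py <<'E'
def yaw(s): return np.arctan2(s['eef_rot'][1][0],s['eef_rot'][0][0])
def rows(s,wps,yaws=None,r=0):
    """wps: list of world TCP points per row; yaws per row; prints rounded tool-frame rows"""
    p=np.array(s['position'],float); a=yaw(s); out=[]
    for i,t in enumerate(wps):
        d=(np.array(t)-p)*1000
        c,sn=np.cos(a),np.sin(a)
        l=np.round([c*d[0]+sn*d[1],-d[2],-sn*d[0]+c*d[1]],r)
        p=p+np.array([c*l[0]-sn*l[2],sn*l[0]+c*l[2],-l[1]])/1000
        ro=0
        if yaws is not None: ro=round(float(np.clip(a-yaws[i],-.149,.149)),3); a-=ro
        out.append('{"linear":[%g,%g,%g]'%tuple(l+0.)+(',"roll":%g}'%ro if ro else '}'))
    print('['+','.join(out)+']',p.round(4),round(a,3))
def lin(a,b,n): return [np.array(a)+(np.array(b)-np.array(a))*(i+1)/n for i in range(n)]
E
python3 - <<'E'
from h import *
hs=ray('scene',[(426.6,297.6)],.09);ht=ray('top',[(444.7,173)],.09);print(hs,ht)
for z in (.108,.112): print(ray('scene',[(429,316.4)],z),ray('top',[(461.5,180.2)],z))
s=robot.state();p=s['position']
B=[.42,.15,.30];C=[.46,-.30,.28]
rows(s,lin(p,B,10)+lin(B,C,10),[0]*20)
E
```

```text
[[ 0.50894893 -0.32639221  0.09      ]] [[ 0.50886898 -0.32949454  0.09      ]]
[[ 0.47140833 -0.34973773  0.108     ]] [[ 0.47007272 -0.35260141  0.108     ]]
[[ 0.47007365 -0.34934614  0.112     ]] [[ 0.46869591 -0.35065406  0.112     ]]
[{"linear":[-30,-7,-33],"roll":0.149},{"linear":[-26,-7,-38],"roll":0.149},{"linear":[-19,-7,-41],"roll":0.149},{"linear":[-13,-6,-43],"roll":0.149},{"linear":[-6,-7,-45],"roll":0.149},{"linear":[0,-7,-45],"roll":0.149},{"linear":[7,-7,-45],"roll":0.149},{"linear":[13,-7,-43],"roll":0.147},{"linear":[20,-7,-41]},{"linear":[20,-7,-40]},{"linear":[4,2,-45]},{"linear":[4,2,-45]},{"linear":[4,2,-45]},{"linear":[4,2,-45]},{"linear":[4,2,-45]},{"linear":[4,2,-45]},{"linear":[4,2,-45]},{"linear":[4,2,-45]},{"linear":[4,2,-45]},{"linear":[4,2,-45]}] [ 0.4602 -0.2996  0.2803] -0.0
```

Request:
play_rows --increments '[{"linear":[-30,-7,-33],"roll":0.149},{"linear":[-26,-7,-38],"roll":0.149},{"linear":[-19,-7,-41],"roll":0.149},{"linear":[-13,-6,-43],"roll":0.149},{"linear":[-6,-7,-45],"roll":0.149},{"linear":[0,-7,-45],"roll":0.149},{"linear":[7,-7,-45],"roll":0.149},{"linear":[13,-7,-43],"roll":0.147},{"linear":[20,-7,-41]},{"linear":[20,-7,-40]},{"linear":[4,2,-45]},{"linear":[4,2,-45]},{"linear":[4,2,-45]},{"linear":[4,2,-45]},{"linear":[4,2,-45]},{"linear":[4,2,-45]},{"linear":[4,2,-45]},{"linear":[4,2,-45]},{"linear":[4,2,-45]},{"linear":[4,2,-45]}]' --jaw -1

```text
schema error: expected keys linear, roll
```

Run:
```python
from h import *
s=robot.state(); print(s['time'],s['position'],yaw(s),s['q'],s['eef_rot'])
m=robot.camera_model('wrist')
im=robot.capture('wrist'); cv2.imwrite('pics/w1.png',im)
for n in ('clamp_axis','grip_mid','board_mid'):
    for d in robot.mark_of('wrist',n): print(n,round(d['conf'],2),w('wrist',d['location'],m).round(4))
print(pix('wrist',[[.509,-.328,.09],[.470,-.351,.11],[.466,-.351,.139]],m))
np.savez('m1.npz',**{k:np.array(v) for k,v in m.items()})
```

```text
0.7 [0.22302109 0.55704795 0.23134338] 1.18995796767995 [ 9.72281880e-01  1.04090728e-01  9.73131910e-02  1.56390305e+00
 -1.48837470e-05  1.35312024e+00] [[ 3.71698891e-01  7.75079181e-05 -9.28353342e-01]
 [ 9.28353339e-01  8.72379587e-05  3.71698897e-01]
 [ 1.09797258e-04 -9.99999993e-01 -3.95284821e-05]]
[[ -77.18179068  502.51699316]
 [-116.62726076  505.13986584]
 [-140.65302169  524.80252846]]
```

View pics/w1.png

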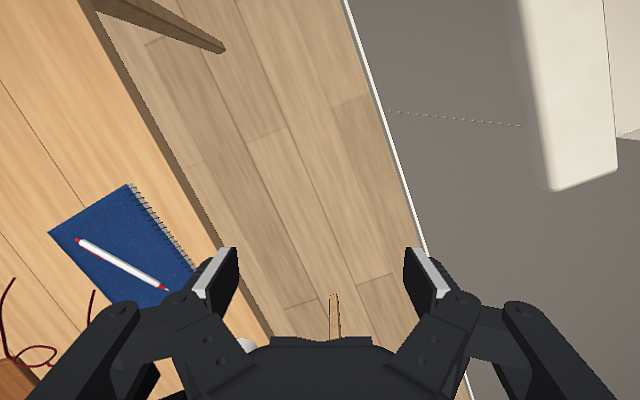

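Roll is required in every row. The picture is from the start pose (the move was refused): notebook, floor, and the two fingers at the bottom.

Request:
play_rows --increments '[{"linear":[-30,-7,-33],"roll":0.149},{"linear":[-26,-7,-38],"roll":0.149},{"linear":[-19,-7,-41],"roll":0.149},{"linear":[-13,-6,-43],"roll":0.149},{"linear":[-6,-7,-45],"roll":0.149},{"linear":[0,-7,-45],"roll":0.149},{"linear":[7,-7,-45],"roll":0.149},{"linear":[13,-7,-43],"roll":0.147},{"linear":[20,-7,-41],"roll":0},{"linear":[20,-7,-40],"roll":0},{"linear":[4,2,-45],"roll":0},{"linear":[4,2,-45],"roll":0},{"linear":[4,2,-45],"roll":0},{"linear":[4,2,-45],"roll":0},{"linear":[4,2,-45],"roll":0},{"linear":[4,2,-45],"roll":0},{"linear":[4,2,-45],"roll":0},{"linear":[4,2,-45],"roll":0},{"linear":[4,2,-45],"roll":0},{"linear":[4,2,-45],"roll":0}]' --jaw -1

```text
time: 2.9
position: [0.46, -0.3016, 0.2803]
eef_rot: [[1.0, 0.0, 0.0], [-0.0, -0.0, 1.0], [0.0, -1.0, -0.0]]
ft_force: [1.2, -0.1, 0.7]
finger_gap: 0.0853
```

```bash
sed -i "s/(',\"roll\":%g}'%ro if ro else '}')/(',\"roll\":%g}'%ro)/" h.py
python3 - <<'E'
from h import *
s=robot.state(); print(s['time'],s['position'],yaw(s),s['q'],s['ft_force'])
m=robot.camera_model('wrist')
im=robot.capture('wrist'); cv2.imwrite('pics/w2.png',im)
for n in ('clamp_axis','grip_mid','board_mid'):
    for d in robot.mark_of('wrist',n): print(n,round(d['conf'],2),w('wrist',d['location'],m).round(4))
print(pix('wrist',[[.509,-.328,.09],[.470,-.351,.11],[.466,-.351,.139]],m))
np.savez('m1.npz',**{k:np.array(v) for k,v in m.items()})
E
```

```text
2.9 [ 0.46001356 -0.3016318   0.2803119 ] -0.00034034570890373545 [-8.18302703e-01 -3.19972430e-02  4.75194840e-02  1.64981790e+00
  1.65560896e-04  7.52834068e-01] [ 1.17009587 -0.08446303  0.67346176]
clamp_axis 0.95 [ 0.5124 -0.3299  0.0011]
grip_mid 0.82 [ 0.4655 -0.3423  0.1119]
grip_mid 0.52 [ 5.106e-01 -3.296e-01 -2.000e-04]
board_mid 0.96 [ 0.5023 -0.2004  0.0127]
[[360.82433818 193.51261256]
 [329.20064495 217.24212516]
 [326.28631314 227.45006194]]
```

View pics/w2.png

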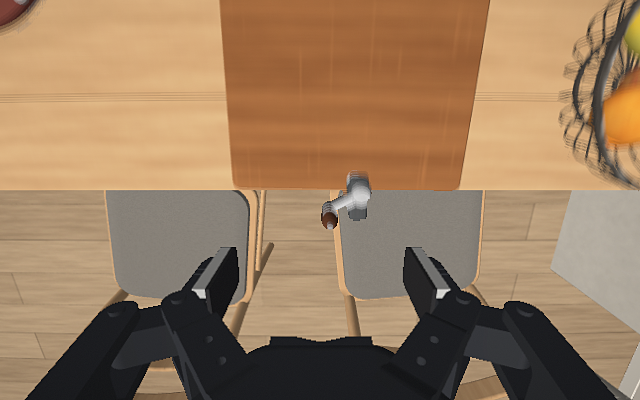

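Request:
play_rows --increments '[{"linear":[3,15,-16],"roll":0},{"linear":[3,20,-16],"roll":0},{"linear":[3,30,-16],"roll":0},{"linear":[0,35,0],"roll":0},{"linear":[0,35,0],"roll":0},{"linear":[0,25,0],"roll":0},{"linear":[0,17,0],"roll":0},{"linear":[0,0,0],"roll":0}]'

```text
time: 3.9
position: [0.4682, -0.3455, 0.1001]
eef_rot: [[1.0, -0.003, -0.001], [0.001, 0.003, 1.0], [-0.003, -1.0, 0.003]]
ft_force: [0.4, 0.6, -0.2]
finger_gap: 0.0854
```

Run:
```python
from h import *
s=robot.state(); print(s['time'],s['position'],s['ft_force'])
im=robot.capture('wrist'); cv2.imwrite('pics/w3.png',im)
```

```text
3.9 [ 0.46820543 -0.34547634  0.10011513] [ 0.41783048  0.57941665 -0.15160939]
```

View pics/w3.png

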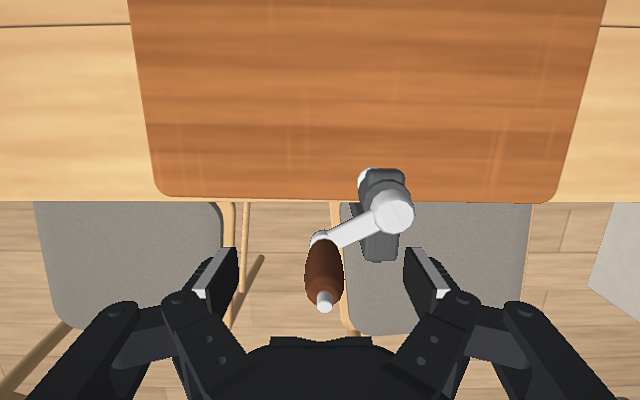

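Run:
```python
from h import *
s=robot.state(); print(s['time'],s['position'])
print('pin',ray('wrist',[(324.5,306)],.1435),'hub',ray('wrist',[(394,213)],.09))
print('mid',ray('wrist',[(324,268)],.115))
d=robot.mark_of('wrist','grip_mid')
print([w('wrist',x['location']) for x in d])
print(pix('wrist',[s['position'],s['position']+np.array([0,0,.019])]))
```

```text
3.95 [ 0.46884509 -0.34631867  0.10218291]
pin [[ 0.47032298 -0.34959989  0.1435    ]] hub [[ 0.51115565 -0.32807705  0.09      ]]
mid [[ 0.47039503 -0.34894999  0.115     ]]
[array([ 0.46934057, -0.34409184,  0.11635246]), array([ 0.51183148, -0.32661591, -0.00118552])]
[[320.02062777 248.81295731]
 [319.95671444 267.27816139]]
```

Request:
play_rows --increments '[{"linear":[1,0,-1],"roll":0},{"linear":[0,0,0],"roll":0},{"linear":[0,0,0],"roll":0},{"linear":[0,0,0],"roll":0},{"linear":[0,0,0],"roll":0},{"linear":[0,0,0],"roll":0}]' --jaw 1 --force 30

```text
time: 4.6
position: [0.4701, -0.3488, 0.1036]
eef_rot: [[1.0, 0.0, 0.0], [-0.0, -0.0, 1.0], [0.0, -1.0, -0.0]]
ft_force: [-1.6, -0.2, 2.3]
finger_gap: 0.0176
```

Run:
```python
from h import *
s=robot.state(); print(s['time'],s['position'],s['finger_gap'],s['ft_force'],s['ft_torque'])
ax=np.array([.510,-.3285]); r=s['position'][:2]-ax
print(np.hypot(*r),np.degrees(np.arctan2(r[1],r[0])))
im=robot.capture('wrist'); cv2.imwrite('pics/w4.png',im)
a0=np.arctan2(r[1],r[0])
pts=[np.r_[ax+.045*np.array([np.cos(a0-.2*(i+1)),np.sin(a0-.2*(i+1))]), s['position'][2]-.00016*(i+1)] for i in range(16)]
rows(s,pts,r=0)
```

```text
4.6 [ 0.47013688 -0.34880109  0.10361903] 0.017603249439115936 [-1.57719715 -0.22126815  2.33902881] [0.03788401 0.35321493 0.00997754]
0.04473479962013039 -153.01161901310397
[{"linear":[-3,0,8],"roll":0},{"linear":[-2,0,9],"roll":0},{"linear":[0,0,9],"roll":0},{"linear":[2,1,9],"roll":0},{"linear":[4,0,8],"roll":0},{"linear":[5,0,7],"roll":0},{"linear":[7,0,6],"roll":0},{"linear":[8,0,5],"roll":0},{"linear":[8,0,3],"roll":0},{"linear":[9,1,1],"roll":0},{"linear":[9,0,0],"roll":0},{"linear":[9,0,-3],"roll":0},{"linear":[8,0,-4],"roll":0},{"linear":[7,0,-5],"roll":0},{"linear":[6,0,-7],"roll":0},{"linear":[4,1,-8],"roll":0}] [ 0.5511 -0.3108  0.1006] -0.0
```

View pics/w4.png

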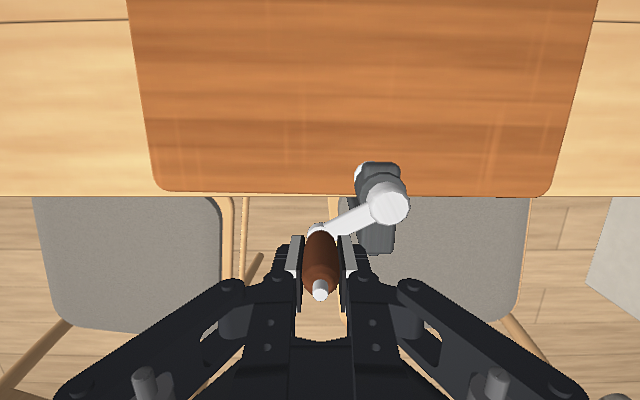

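Request:
play_rows --increments '[{"linear":[-3,0,8],"roll":0},{"linear":[-2,0,9],"roll":0},{"linear":[0,0,9],"roll":0},{"linear":[2,1,9],"roll":0},{"linear":[4,0,8],"roll":0},{"linear":[5,0,7],"roll":0},{"linear":[7,0,6],"roll":0},{"linear":[8,0,5],"roll":0},{"linear":[8,0,3],"roll":0},{"linear":[9,1,1],"roll":0},{"linear":[9,0,0],"roll":0},{"linear":[9,0,-3],"roll":0},{"linear":[8,0,-4],"roll":0},{"linear":[7,0,-5],"roll":0},{"linear":[6,0,-7],"roll":0},{"linear":[4,1,-8],"roll":0}]'

```text
time: 6.25
position: [0.5521, -0.3115, 0.1007]
eef_rot: [[1.0, 0.001, -0.0], [0.0, -0.0, 1.0], [0.001, -1.0, -0.0]]
ft_force: [-0.4, 1.2, 8.9]
finger_gap: 0.0184
```

Run:
```python
from h import *
s=robot.state(); print(s['time'],s['position'],s['finger_gap'],s['ft_force'],s['ft_torque'])
ax=np.array([.510,-.3285]); r=s['position'][:2]-ax
print(np.hypot(*r),np.degrees(np.arctan2(r[1],r[0])))
s['position']=np.array([ 0.5511,-0.3108,0.1006])
a0=np.radians(-153.01)-3.2
pts=[np.r_[ax+.045*np.array([np.cos(a0-.2*(i+1)),np.sin(a0-.2*(i+1))]), s['position'][2]-.00016*(i+1)] for i in range(20)]
rows(s,pts,r=0)
```

```text
6.25 [ 0.55211892 -0.31146801  0.10067607] 0.01837467492741518 [-0.42625107  1.17050876  8.91230025] [ 0.19697045  0.21691255 -0.01661272]
0.04543228288530952 22.017359215460836
[{"linear":[3,0,-8],"roll":0},{"linear":[1,0,-9],"roll":0},{"linear":[-1,0,-9],"roll":0},{"linear":[-2,1,-9],"roll":0},{"linear":[-5,0,-8],"roll":0},{"linear":[-5,0,-7],"roll":0},{"linear":[-7,0,-5],"roll":0},{"linear":[-8,0,-4],"roll":0},{"linear":[-9,0,-3],"roll":0},{"linear":[-9,1,-1],"roll":0},{"linear":[-9,0,1],"roll":0},{"linear":[-8,0,3],"roll":0},{"linear":[-8,0,5],"roll":0},{"linear":[-7,0,5],"roll":0},{"linear":[-5,0,8],"roll":0},{"linear":[-4,1,8],"roll":0},{"linear":[-3,0,8],"roll":0},{"linear":[0,0,9],"roll":0},{"linear":[1,0,9],"roll":0},{"linear":[3,0,9],"roll":0}] [ 0.4691 -0.3088  0.0976] 0.0
```

Request:
play_rows --increments '[{"linear":[3,-1,-8],"roll":0},{"linear":[1,0,-9],"roll":0},{"linear":[-1,0,-9],"roll":0},{"linear":[-2,0,-9],"roll":0},{"linear":[-5,1,-8],"roll":0},{"linear":[-5,0,-7],"roll":0},{"linear":[-7,0,-5],"roll":0},{"linear":[-8,0,-4],"roll":0}]'

```text
time: 7.05
position: [0.5265, -0.3696, 0.0998]
eef_rot: [[1.0, 0.0, -0.0], [0.0, 0.001, 1.0], [0.0, -1.0, 0.001]]
ft_force: [0.3, 3.7, -4.4]
finger_gap: 0.0181
```

Run:
```python
from h import *
s=robot.state(); print(s['time'],s['position'],s['finger_gap'],s['ft_force'],s['ft_torque'])
ax=np.array([.510,-.3285]); r=s['position'][:2]-ax
print(np.hypot(*r),np.degrees(np.arctan2(r[1],r[0])))
```

```text
7.05 [ 0.52654822 -0.36964531  0.09978024] 0.018087783658457306 [ 0.30039762  3.66370427 -4.3575289 ] [ 0.82659743 -0.05775122  0.00174433]
0.04434839438742415 -68.09051968401401
```

Request:
play_rows --increments '[{"linear":[-9,0,-3],"roll":0},{"linear":[-9,0,-1],"roll":0},{"linear":[-9,1,1],"roll":0},{"linear":[-8,0,3],"roll":0}]'

```text
time: 7.45
position: [0.4918, -0.3693, 0.0992]
eef_rot: [[1.0, 0.001, -0.0], [0.0, 0.0, 1.0], [0.001, -1.0, 0.0]]
ft_force: [3.0, 3.9, -6.9]
finger_gap: 0.0181
```

Request:
play_rows --increments '[{"linear":[-8,0,5],"roll":0},{"linear":[-7,0,5],"roll":0},{"linear":[-5,0,8],"roll":0}]'

```text
time: 7.75
position: [0.4717, -0.3516, 0.099]
eef_rot: [[1.0, 0.001, 0.0], [-0.0, -0.0, 1.0], [0.001, -1.0, -0.0]]
ft_force: [2.9, -0.9, -9.7]
finger_gap: 0.0183
```

Request:
play_rows --increments '[{"linear":[-4,1,8],"roll":0},{"linear":[-3,0,8],"roll":0}]'

```text
time: 7.95
position: [0.4652, -0.3357, 0.0988]
eef_rot: [[1.0, 0.001, 0.0], [-0.0, -0.002, 1.0], [0.001, -1.0, -0.002]]
ft_force: [5.7, -0.3, -6.0]
finger_gap: 0.0182
```

Request:
play_rows --increments '[{"linear":[0,0,9],"roll":0},{"linear":[1,0,9],"roll":0}]'

```text
time: 8.15
position: [0.466, -0.3232, 0.0999]
eef_rot: [[1.0, -0.0, 0.003], [-0.003, -0.013, 1.0], [-0.0, -1.0, -0.013]]
ft_force: [-5.9, -36.5, -9.3]
finger_gap: 0.0181
```

Run:
```python
from h import *
s=robot.state(); print(s['time'],s['position'],s['finger_gap'],s['ft_force'],s['ft_torque'])
ax=np.array([.510,-.3285]); r=s['position'][:2]-ax
print(np.hypot(*r),np.degrees(np.arctan2(r[1],r[0])))
im=robot.capture('wrist'); cv2.imwrite('pics/w5.png',im)
```

```text
8.15 [ 0.46602709 -0.32322204  0.09994127] 0.01808938877635542 [ -5.85329964 -36.54690075  -9.29293429] [-7.24203328  1.24708502 -0.0645793 ]
0.044288531768095774 173.15567316539665
```

View pics/w5.png

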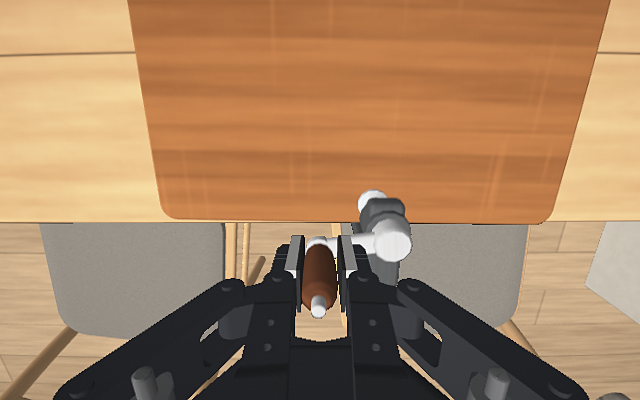

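Request:
play_rows --increments '[{"linear":[0,0,0],"roll":0},{"linear":[0,0,0],"roll":0}]'

```text
time: 8.4
position: [0.4659, -0.3236, 0.0999]
eef_rot: [[1.0, -0.0, 0.003], [-0.003, -0.012, 1.0], [-0.0, -1.0, -0.012]]
ft_force: [-2.9, -27.5, -9.8]
finger_gap: 0.0184
```

Request:
play_rows --increments '[{"linear":[0,0,3],"roll":0},{"linear":[0,0,0],"roll":0}]'

```text
time: 8.6
position: [0.466, -0.3219, 0.1001]
eef_rot: [[1.0, -0.0, 0.004], [-0.004, -0.015, 1.0], [-0.0, -1.0, -0.015]]
ft_force: [-2.7, -34.4, -11.7]
finger_gap: 0.0183
```

Run:
```python
from h import *
im=robot.capture('wrist'); cv2.imwrite('pics/w6.png',im)
a=cv2.imread('pics/w5.png')[180:330,270:430]; b=im[180:330,270:430]
cv2.imwrite('pics/z6.png',np.hstack([cv2.resize(x,(400,375),interpolation=2) for x in (a,b)]))
```

```text
(no output)
```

View pics/z6.png

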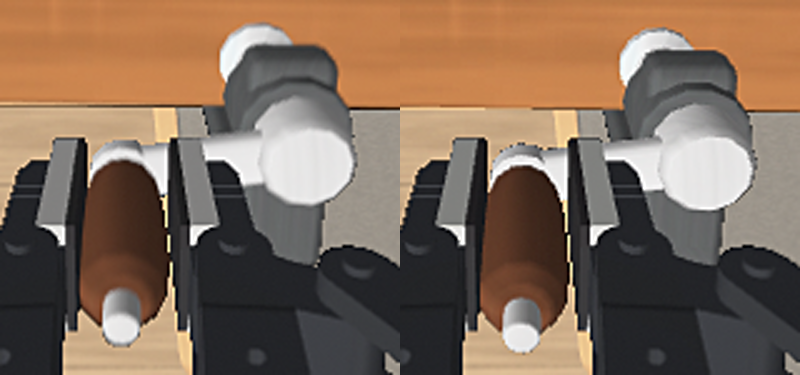

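Request:
play_rows --increments '[{"linear":[0,0,0],"roll":0},{"linear":[0,0,0],"roll":0},{"linear":[0,0,0],"roll":0},{"linear":[0,0,0],"roll":0},{"linear":[0,0,0],"roll":0}]' --jaw -1

```text
time: 9.15
position: [0.4663, -0.3143, 0.0984]
eef_rot: [[1.0, 0.0, -0.0], [0.0, 0.0, 1.0], [0.0, -1.0, 0.0]]
ft_force: [0.3, -0.0, 0.0]
finger_gap: 0.0853
```

Request:
play_rows --increments '[{"linear":[0,-20,0],"roll":0},{"linear":[0,-40,0],"roll":0},{"linear":[0,-40,0],"roll":0},{"linear":[0,-40,0],"roll":0},{"linear":[0,-40,0],"roll":0},{"linear":[0,0,0],"roll":0}]'

```text
time: 9.75
position: [0.4676, -0.3158, 0.2845]
eef_rot: [[1.0, 0.006, -0.0], [0.0, -0.006, 1.0], [0.006, -1.0, -0.006]]
ft_force: [0.3, -0.6, -0.8]
finger_gap: 0.085
```

Run:
```python
from h import *
s=robot.state(); print(s['time'],s['position'],s['finger_gap'],s['ft_force'])
im=robot.capture('wrist'); cv2.imwrite('pics/w7.png',im)
m=robot.camera_model('wrist')
for n in ('clamp_axis','grip_mid','board_mid'):
    for d in robot.mark_of('wrist',n): print(n,round(d['conf'],2),w('wrist',d['location'],m).round(4))
print(pix('wrist',[[.510,-.3285,.086],[.510-.0447,-.3285+.0055,.135]]))
im=robot.capture('top'); cv2.imwrite('pics/top7.png',im)
for d in robot.mark_of('top','tin_a'): print(round(d['conf'],2),w('top',d['location']).round(4))
```

```text
9.75 [ 0.46760163 -0.31583584  0.28451308] 0.08497272522371954 [ 0.26727352 -0.57832714 -0.78446973]
clamp_axis 0.63 [ 5.127e-01 -3.272e-01 -3.000e-04]
grip_mid 0.79 [ 0.4635 -0.3333  0.1055]
board_mid 0.64 [ 0.4988 -0.1967  0.0124]
board_mid 0.34 [ 0.5071 -0.3227 -0.0124]
[[357.37260207 184.14224266]
 [320.36063637 191.68445336]]
0.78 [0.5498 0.1221 0.0029]
0.72 [0.4264 0.0997 0.0018]
0.58 [ 0.6813  0.1464 -0.0019]
```

View pics/w7.png

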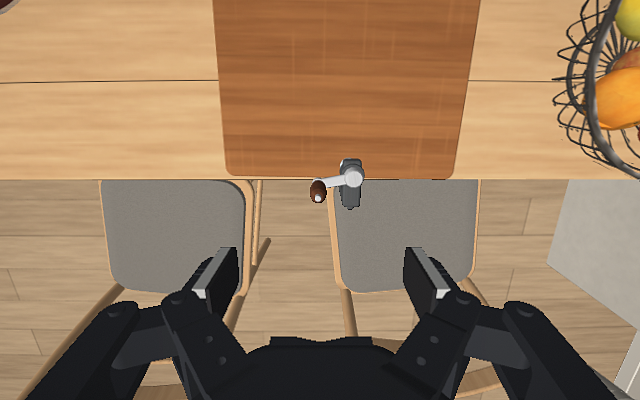

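View pics/top7.png

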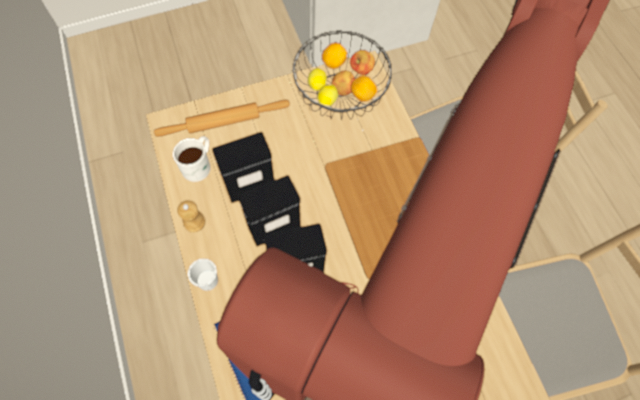

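Run:
```python
from h import *
a=cv2.imread('pics/w7.png')[150:215,295:375]
s=robot.state(); print(s['time'],s['position'])
im=robot.capture('wrist'); cv2.imwrite('pics/w8.png',im); b=im[150:215,295:375]
cv2.imwrite('pics/z8.png',np.hstack([cv2.resize(x,(400,325),interpolation=2) for x in (a,b)]))
for an in (174,180,186,192,198):
    t=np.radians(an); c,sn=np.cos(t),np.sin(t)
    print(an,((pix('wrist',[[.510,-.3285,.0925],[.510+.045*c,-.3285+.045*sn,.0895],[.510+.045*c,-.3285+.045*sn,.1395]])-[295,150])*5+[400,0]).round(0).tolist())
```

```text
10.05 [ 0.46576528 -0.31409016  0.27659934]
174 [[716.0, 179.0], [528.0, 156.0], [527.0, 219.0]]
180 [[716.0, 179.0], [527.0, 175.0], [526.0, 241.0]]
186 [[716.0, 179.0], [528.0, 194.0], [527.0, 263.0]]
192 [[716.0, 179.0], [531.0, 212.0], [531.0, 284.0]]
198 [[716.0, 179.0], [536.0, 230.0], [537.0, 304.0]]
```

View pics/z8.png

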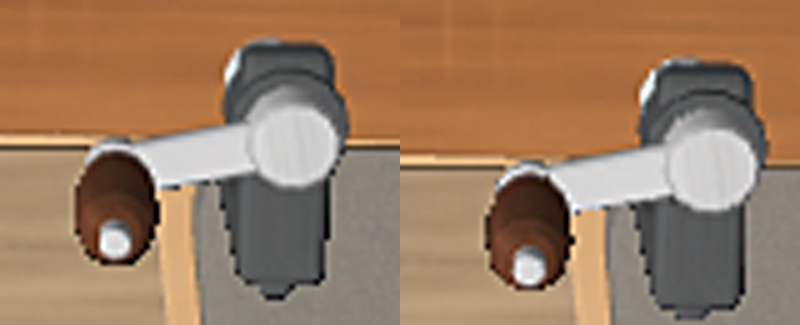

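Run:
```python
from h import *
s=robot.state(); m=robot.camera_model('wrist')
Rc=cv2.Rodrigues(np.array(m['rvec'],float))[0]; t=np.array(m['tvec'],float).ravel()
Rt=np.array(s['eef_rot']); p=np.array(s['position'])
# cam = Rc X + t ; X = Rt Y + p
A=Rc@Rt; b=Rc@p+t
def mm(p2,R2):
    R=A@R2.T; tt=b-R@p2; q=dict(m); q['rvec']=cv2.Rodrigues(R)[0].ravel(); q['tvec']=tt; return q
R2=np.array([[1,0,.004],[-.004,-.015,1],[0,-1,-.015]]); U,_,V=np.linalg.svd(R2); R2=U@V
q=mm(np.array([.466,-.3219,.1001]),R2)
for an in (174,180,186,189,192):
    tt=np.radians(an); c,sn=np.cos(tt),np.sin(tt)
    print(an,pix('wrist',[[.510,-.3285,.0925],[.510+.045*c,-.3285+.045*sn,.0895],[.510+.045*c,-.3285+.045*sn,.1395]],q).round(1).tolist())
print(ray('wrist',[(393.2,248.8)],.0925,q),ray('wrist',[(318.4,315.2)],.1395,q))
```

```text
174 [[395.4, 254.4], [319.7, 245.2], [319.4, 301.7]]
180 [[395.4, 254.4], [319.4, 252.2], [318.9, 310.5]]
186 [[395.4, 254.4], [319.8, 259.0], [319.5, 319.2]]
189 [[395.4, 254.4], [320.3, 262.3], [320.3, 323.4]]
192 [[395.4, 254.4], [321.1, 265.6], [321.2, 327.5]]
[[ 0.50841086 -0.32473472  0.0925    ]] [[ 0.46475627 -0.33102458  0.1395    ]]
```

Request:
play_rows --increments '[{"linear":[10,-10,42],"roll":0},{"linear":[10,-10,42],"roll":0},{"linear":[10,-10,42],"roll":0},{"linear":[10,-10,42],"roll":0},{"linear":[10,-10,42],"roll":0},{"linear":[10,-10,42],"roll":0},{"linear":[10,-10,42],"roll":0},{"linear":[10,-10,20],"roll":0},{"linear":[0,0,0],"roll":0}]'

```text
time: 11.0
position: [0.5468, 0.002, 0.3588]
eef_rot: [[1.0, 0.001, -0.004], [0.004, 0.0, 1.0], [0.001, -1.0, 0.0]]
ft_force: [-0.1, -0.6, -0.4]
finger_gap: 0.0854
```

Run:
```python
from h import *
s=robot.state(); print(s['time'],s['position'],s['ft_force'],s['q'])
m=robot.camera_model('wrist')
im=robot.capture('wrist'); cv2.imwrite('pics/w9.png',im)
for d in robot.mark_of('wrist','tin_a'): print(round(d['conf'],2),w('wrist',d['location'],m).round(4))
np.savez('m9.npz',**{k:np.array(v) for k,v in m.items()})
```

```text
11.0 [0.5468375  0.00203783 0.35877191] [-0.0818889  -0.61915904 -0.4249522 ] [-2.35888837e-01  1.33281728e-02  2.38757444e-01  1.79554327e+00
  5.97813392e-04  1.33134008e+00]
0.81 [0.4262 0.1016 0.0014]
0.63 [0.6837 0.144  0.0033]
```

View pics/w9.png

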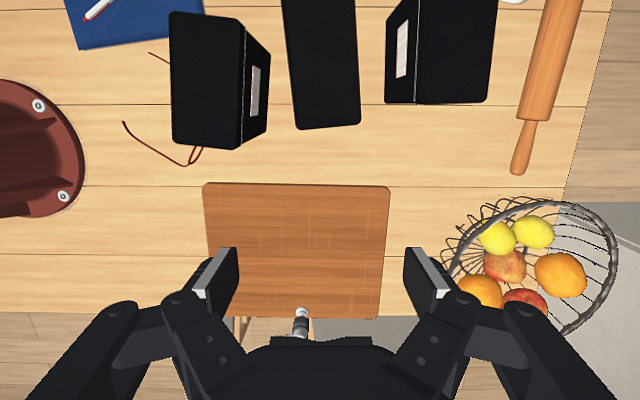

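Run:
```python
from h import *
a=cv2.imread('pics/w9.png')
cv2.imwrite('pics/z9.png',cv2.resize(a[0:160,150:510],(800,356),interpolation=2))
```

```text
(no output)
```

View pics/z9.png

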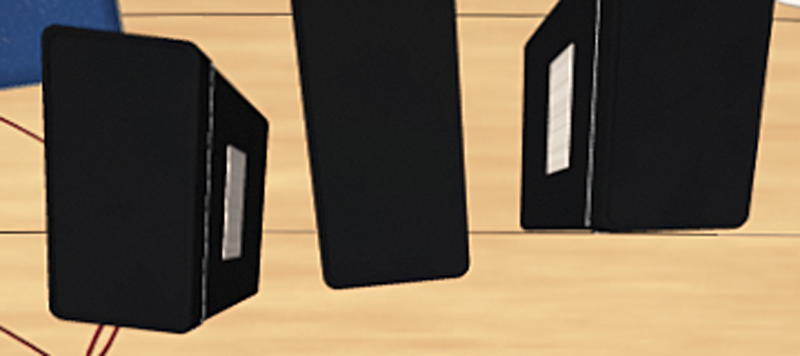

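Run:
```python
from h import *
m={k:v for k,v in np.load('m9.npz').items()}
def R(pts,z): return ray('wrist',np.array(pts)/2.2222+[150,0],z,m)[:,:2]
def an(P): d=P[1]-P[0]; return np.degrees(np.arctan2(d[1],d[0]))
for nm,e in dict(left=[([(43,50),(49,305)],.188),([(210,70),(203,318)],.168),([(62,320),(180,332)],.188)],
 mid=[([(294,20),(322,270)],.188),([(458,20),(467,262)],.188),([(338,289),(455,278)],.188)],
 right=[([(773,10),(750,212)],.188),([(600,10),(590,222)],.168),([(620,231),(735,228)],.188)]).items():
    for p,z in e:
        P=R(p,z); print(nm,P.round(4).tolist(),round(an(P),1))
```

```text
left [[0.3986, 0.1564], [0.3851, 0.0456]] -97.0
left [[0.4669, 0.1524], [0.4547, 0.0366]] -96.0
left [[0.3904, 0.0383], [0.4483, 0.0324]] -5.8
mid [[0.5093, 0.1675], [0.5191, 0.0623]] -84.7
mid [[0.5802, 0.1678], [0.5885, 0.0663]] -85.3
mid [[0.5267, 0.0534], [0.583, 0.0588]] 5.5
right [[0.7167, 0.1734], [0.7208, 0.0901]] -87.2
right [[0.6474, 0.178], [0.6519, 0.0851]] -87.2
right [[0.6602, 0.081], [0.7148, 0.0829]] 2.0
```

Run:
```python
from h import *
s=robot.state(); print(s['time'],s['position'],yaw(s))
p=s['position']; B=[.4265,.100,.235]
rows(s,lin(p,B,5)+[B],[-.11]*6)
```

```text
11.1 [ 5.46111680e-01 -3.93192636e-04  3.57527240e-01] 0.0012090409483182826
[{"linear":[-24,25,20],"roll":0.111},{"linear":[-26,24,17],"roll":0},{"linear":[-26,25,18],"roll":0},{"linear":[-26,24,17],"roll":0},{"linear":[-26,25,17],"roll":0},{"linear":[0,0,0],"roll":0}] [0.4263 0.0996 0.2345] -0.11
```

Request:
play_rows --increments '[{"linear":[-24,25,20],"roll":0.111},{"linear":[-26,24,17],"roll":0},{"linear":[-26,25,18],"roll":0},{"linear":[-26,24,17],"roll":0},{"linear":[-26,25,17],"roll":0},{"linear":[0,0,0],"roll":0},{"linear":[0,0,0],"roll":0}]'

```text
time: 11.8
position: [0.4259, 0.0989, 0.2345]
eef_rot: [[0.994, -0.001, 0.111], [-0.111, -0.0, 0.994], [-0.001, -1.0, -0.0]]
ft_force: [-0.2, 0.1, 0.1]
finger_gap: 0.0856
```

Run:
```python
from h import *
s=robot.state(); print(s['time'],s['position'],yaw(s),s['ft_force'])
im=robot.capture('wrist'); cv2.imwrite('pics/w10.png',im)
c,sn=np.cos(-.11),np.sin(-.11)
e=np.array([.4265,.100]); X=np.array([c,sn]);Y=np.array([-sn,c])
print(pix('wrist',[np.r_[e+a*.0345*X+b*.065*Y,.188] for a,b in((-1,-1),(1,-1),(1,1),(-1,1))]))
```

```text
11.8 [0.4259236  0.09889375 0.23448607] -0.11139512157242525 [-0.17971453  0.0559967   0.06868413]
[[276.5503808  293.48815093]
 [364.21280051 293.31133726]
 [373.30762076 123.3730452 ]
 [266.66034393 123.57736559]]
```

View pics/w10.png

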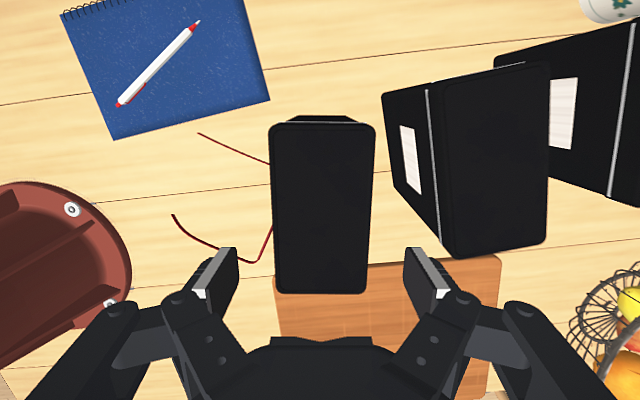

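Request:
play_rows --increments '[{"linear":[1,20,0],"roll":0},{"linear":[0,30,0],"roll":0},{"linear":[0,30,0],"roll":0},{"linear":[0,22,0],"roll":0},{"linear":[0,0,0],"roll":0}]'

```text
time: 12.35
position: [0.4271, 0.0985, 0.1315]
eef_rot: [[0.994, -0.003, 0.112], [-0.112, 0.0, 0.994], [-0.003, -1.0, -0.0]]
ft_force: [-0.7, 0.6, 0.4]
finger_gap: 0.0858
```

Request:
play_rows --increments '[{"linear":[0,0,0],"roll":0},{"linear":[0,0,0],"roll":0},{"linear":[0,0,0],"roll":0},{"linear":[0,0,0],"roll":0}]' --jaw 1 --force 45

```text
time: 12.75
position: [0.4285, 0.0989, 0.1352]
eef_rot: [[0.994, 0.002, 0.111], [-0.111, -0.001, 0.994], [0.003, -1.0, -0.001]]
ft_force: [-2.7, -1.8, 6.8]
finger_gap: 0.0682
```

Request:
play_rows --increments '[{"linear":[0,0,0],"roll":0},{"linear":[0,-10,0],"roll":0},{"linear":[0,-15,0],"roll":0},{"linear":[0,-10,0],"roll":0},{"linear":[0,0,0],"roll":0},{"linear":[0,0,0],"roll":0},{"linear":[0,0,0],"roll":0},{"linear":[0,0,0],"roll":0}]'

```text
time: 13.55
position: [0.427, 0.0994, 0.1676]
eef_rot: [[0.994, -0.001, 0.111], [-0.111, 0.0, 0.994], [-0.001, -1.0, 0.0]]
ft_force: [-0.5, 0.2, -6.9]
finger_gap: 0.0685
```

Request:
play_rows --increments '[{"linear":[0,0,0],"roll":0}]'

```text
time: 13.65
position: [0.4271, 0.0995, 0.1678]
eef_rot: [[0.994, -0.001, 0.111], [-0.111, 0.0, 0.994], [-0.001, -1.0, 0.0]]
ft_force: [-0.9, -0.6, -6.5]
finger_gap: 0.0688
```

Run:
```python
from h import *
f=[]
for i in range(3):
    robot.capture('top'); f.append(robot.state()['ft_force'])
print(np.array(f).round(2).tolist())
s=robot.state(); p=s['position']; A=[.427,-.03,.25];B=[.499,-.20,.300]
rows(s,lin(p,A,6)+lin(A,B,8))
```

```text
[[0.07, -0.39, -7.73], [0.2, 0.86, -6.39], [-0.13, 0.27, -6.72]]
[{"linear":[2,-14,-21],"roll":0},{"linear":[3,-13,-22],"roll":0},{"linear":[2,-14,-21],"roll":0},{"linear":[2,-14,-22],"roll":0},{"linear":[3,-13,-21],"roll":0},{"linear":[2,-14,-22],"roll":0},{"linear":[11,-6,-20],"roll":0},{"linear":[12,-6,-20],"roll":0},{"linear":[11,-7,-20],"roll":0},{"linear":[11,-6,-20],"roll":0},{"linear":[11,-6,-20],"roll":0},{"linear":[12,-6,-20],"roll":0},{"linear":[11,-7,-21],"roll":0},{"linear":[11,-6,-20],"roll":0}] [ 0.4986 -0.2003  0.3001] -0.111
```

Request:
play_rows --increments '[{"linear":[2,-14,-12],"roll":0},{"linear":[3,-13,-22],"roll":0},{"linear":[2,-14,-21],"roll":0},{"linear":[2,-14,-22],"roll":0},{"linear":[3,-13,-21],"roll":0},{"linear":[2,-14,-22],"roll":0},{"linear":[11,-6,-20],"roll":0},{"linear":[12,-6,-20],"roll":0},{"linear":[11,-7,-20],"roll":0},{"linear":[11,-6,-20],"roll":0},{"linear":[11,-6,-20],"roll":0},{"linear":[12,-6,-20],"roll":0},{"linear":[11,-7,-21],"roll":0},{"linear":[8,-4,-15],"roll":0},{"linear":[3,-2,-14],"roll":0},{"linear":[0,0,0],"roll":0},{"linear":[0,0,0],"roll":0},{"linear":[0,0,0],"roll":0}]'

```text
time: 15.6
position: [0.4984, -0.1999, 0.3004]
eef_rot: [[0.994, -0.0, 0.11], [-0.11, 0.0, 0.994], [-0.0, -1.0, 0.0]]
ft_force: [0.3, -0.7, -7.8]
finger_gap: 0.0687
```

Run:
```python
from h import *
for i in range(3):
    robot.capture('scene'); s=robot.state(); print(s['time'],s['position'].round(4),s['ft_force'].round(2),s['finger_gap'])
for c in ('scene','top'):
    cv2.imwrite(f'pics/{c}f.png',robot.capture(c))
    for n in ('tin_a','board_mid','clamp_axis','grip_mid'):
        for d in robot.mark_of(c,n): print(c,n,round(d['conf'],2),w(c,d['location']).round(4))
```

```text
15.65 [ 0.4985 -0.1998  0.3004] [ 0.02  0.09 -6.71] 0.06890357179854804
15.7 [ 0.4986 -0.1998  0.3004] [-0.99  0.71 -7.37] 0.06881063472107002
15.75 [ 0.4986 -0.1998  0.3004] [-0.13 -0.59 -7.07] 0.06857404509078634
scene tin_a 0.94 [0.5528 0.1224 0.0044]
scene tin_a 0.88 [0.6811 0.1468 0.0013]
scene tin_a 0.83 [ 0.4971 -0.203   0.1674]
scene board_mid 0.8 [ 0.4986 -0.1991  0.0156]
scene clamp_axis 0.9 [ 0.5089 -0.3247  0.001 ]
scene grip_mid 0.58 [ 0.4662 -0.339   0.1074]
top tin_a 0.83 [ 0.5487  0.1236 -0.0006]
top tin_a 0.77 [6.850e-01 1.456e-01 1.000e-04]
top board_mid 0.32 [0.5509 0.121  0.0026]
top clamp_axis 0.58 [ 0.4648  0.3196 -0.0024]
```

View pics/scenef.png

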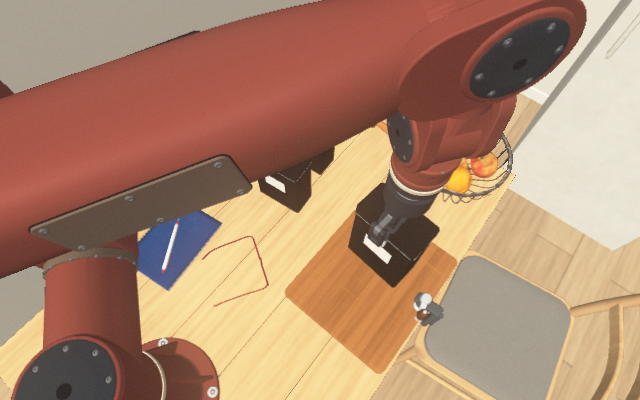

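View pics/topf.png

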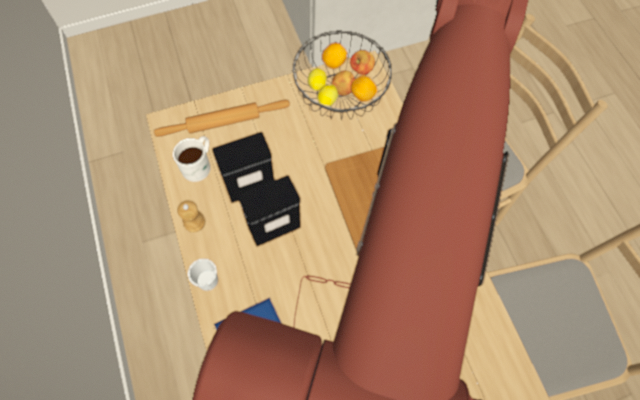

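Run:
```python
from h import *
a=cv2.imread('pics/scenef.png')[280:335,400:455]
cv2.imwrite('pics/zf.png',cv2.resize(a,(550,550),interpolation=2))
for an in (180,189,198):
    t=np.radians(an)
    print(an,((pix('scene',[[.51,-.3285,.09],[.51+.045*np.cos(t),-.3285+.045*np.sin(t),.11]])-[400,280])*10).round().tolist())
```

```text
180 [[277.0, 178.0], [190.0, 322.0]]
189 [[277.0, 178.0], [220.0, 341.0]]
198 [[277.0, 178.0], [252.0, 356.0]]
```

View pics/zf.png

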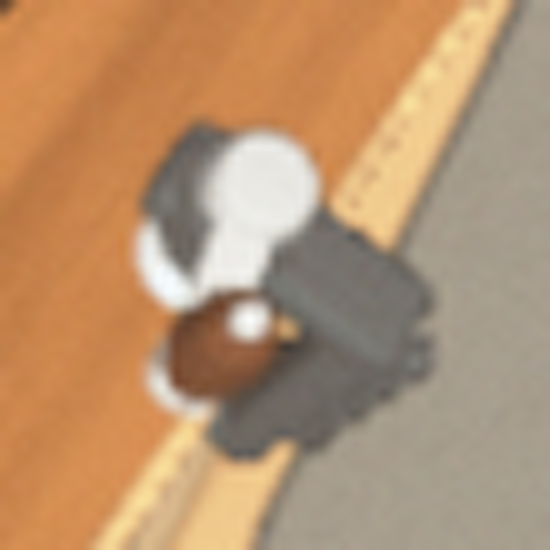

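Run:
```python
from h import *
s=robot.state(); print(s['time'],s['position'],abs(np.array(s['qd'])).max(),s['finger_gap']); print(robot.job_done())
```

```text
16.25 [ 0.49870391 -0.2003508   0.30026918] 0.003230477123601642 0.06818588368754792
the job is handed in; nothing more can be done
None
```

I screwed the clamp down tight, and the full tin is now held upright and still over the middle of the board. I handed the job in at about 16 s.

- **Clamp:** I cranked the handle clockwise about 6.6 rad until it hit a hard stop. At about 35 N the handle no longer turned; the grip only slid in the pads. I then let go, and the last picture shows the handle still at the stop angle (about 189–190°), with the foot apparently on the board. I have no direct reading of the crank joint.
- **Finding the full tin:** The tin nearest the robot read 6.4–7.8 N when lifted, about 0.7 kg, which only the full one can weigh. I did not need to lift the other two. They were still at their first-measured positions within measuring error, about (0.55, 0.12) and (0.68, 0.146) m.
- **Final hold:** The detector put the tin at (0.497, −0.203) m and the board middle at (0.499, −0.199) m. The tin's base is about 0.167 m high, roughly 15 cm above the board. The grip is steady with a 68 mm opening, and joint speeds are near zero.
- **Checks that failed or disagreed:** The top camera's last board and clamp detections were wrong, because the arm hid both; the scene camera agreed with my estimates. The scene camera's own grip detection put the handle at about 196°, a few millimetres off, which is within its noise. My first move call was refused for a missing field and moved nothing.
- **Salt mill and cup:** I did not touch them.

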